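Retainer plate, shaft flat and collar on the spindle block

TASK

Lower the holed retainer plate over the two locating pins of the grey spindle block, with the shaft coming up through its boss, until it lies flush on the block, and let it go. Then take the shaft in the fingers, feel for its flat, and turn the shaft until the flat faces the key trough on the block's front. Finally slide the collar down the shaft with its set screw on the flat until it sits on the boss, and finish still gripping it there so that the screw can be tightened; leave the tape roll, sanding block and thread spool alone.

Things in the scene. Friction and masses are not known exactly. Their poses are not given: they have to be found in the camera images.
- spindle_block: Grey steel block fixed to the bench, 90 x 130 x 30 mm (its x, y, z). Origin: centre of its underside. Front = -x side (towards the robot), where an open key trough 24 mm wide, 28 mm high sticks out 23 mm. Two locating pins, 10 mm in diameter, 15 mm high, tapered tips, on top at x = 0, y = +-45 mm. The shaft stands upright at x = y = 0.
- shaft (a joint): Angle of the upright steel shaft in the block, rad: 0 = its flat faces the block's front (-x, the trough); positive = turned counter-clockwise seen from above. It starts between 0.6 and 1.35. It turns with light friction (0.06 N m), stays where left, stops at +-2.4.
- shaft_top (a point): Centre of the shaft's top, 90 mm above the block's underside; axes turn with the shaft, -x points out of the flat. Shaft 18 mm in diameter; one flat from 48 mm height to the top, 4.5 mm from the axis: 13.5 mm across flat and back (middle 2.25 mm behind the axis). 32 mm stand above the seated boss.
- plate_boss (a point): Loose aluminium plate, 64 x 120 x 8 mm (its x, y, z), 0.2-0.4 kg, flat on the bench, with a central round boss 44 mm wide, 20 mm high (grip it across x). Point: on the boss's axis, half-way up the boss, 18 mm above the plate's underside. Pin holes 13 mm wide at y = +-45 mm; centre hole 26 mm. Fits either way round. Seated: this point is 48 mm above the block's underside.
- collar_center (a point): Loose dark steel collar, an upright tube 34 mm outside, 21 mm bore, 28 mm high, about 0.12 kg, on a 12 mm plywood board. Point: on its axis, half-way up. Its set screw sticks out 6 mm on its -x side (grip across y); the tip reaches into the bore, 6.3 mm from the axis: it passes the shaft only over the flat. Seated: this point is 72 mm above the block's underside.
- collar_screw (a point): Outer face of the set screw's head, 23 mm from the collar's axis at half height.
- tape: Bystander: roll of paper tape lying flat, 103 x 105 x 26 mm; origin at its underside.
- sander: Bystander: wooden sanding block, 35 x 86 x 27 mm; origin at its underside.
- spool_a: Bystander: thread spool standing upright, 62 x 46 x 51 mm; origin at its underside.
Not all that is in view belongs to the job. Leave any pink look-alike of the part that bears collar_center alone.

How it is judged:
By the outcome, as a careful person would: the job done as asked, in the order asked, and still so for the second after the job is handed in, while the arm keeps its last pose, push and grip.
It also fails if it takes over 67 s, if anything falls off the work surface, if the arm or the gripper's body presses on something with over 40 N, if the wrist force passes 120 N, or if a joint passes its speed limit or range.

ROBOT

A 6-joint arm with a two-finger parallel gripper is mounted at the origin on the work surface; the furniture and walls round the work are solid. World frame = base frame: x ahead of the robot, y to its left, z up, the work surface at z = 0. Lengths are in m, angles in degrees, forces in N, time in s.
With the tool pointing down it reaches from about 0.375 to 0.9 m from the base axis. Payload 3.1 kg.
Tool frame: the origin (TCP) lies at the very end of the fingers, on their centre line; the grasp point (between the pads) lies behind it (bot.grip_depth is the z of the grasp point in the tool frame, in m); z points along the fingers, y is the direction in which the jaws open and shut (so a half turn about z gives the same grasp; the last joint's range is limited). The gripper opens to 87 mm and grips with 3 to 60 N. Pads are 19 mm wide; open, the fingers measure 117 mm over their backs; the gripper's body (75 mm by 190 mm) begins 51 mm behind the grasp point.
Start: joints at [-10.227, 30.224, 82.088, -0, 67.689, -10.227], TCP at [0.625, 0, 0.223] pointing down, gripper open.
Joint ranges: [-176.69, 176.69], [-43.24, 126.21], [12.49, 139.97], [-82, 262], [0, 151.66], [-163.58, 163.58]. Speed limits (degrees/s): [159.86, 159.86, 180, 180, 180, 180].

INTERFACE

Orientations are given as a 3x3 rotation matrix whose columns are the frame's x, y, z axes.
In Python, from rig import bot, vision gives the robot as it stands. The module is installed in compiled form; this text tells all that it offers.
- The arm moves only by the shell command python3 -m jog 'ROWS'. ROWS is JSON, a list of rows, each a list of 3 entries, a list of its own where there are three numbers: the shift along the tool's x, y, z in mm, then the turn, a rotation vector about the tool's x, y, z in degrees, then the closure, from 0 (fully open) to 1 (shut). In form: [[[dx, dy, dz], [wx, wy, wz], fingers], ...]. A call has 1 to 12 rows; each row is the pose to reach, as a shift and turn from the pose commanded when the call began, along the tool's axes at that moment; what a row does not reach only later rows make up. A row lasts 1/12 s, in which the tool goes at most 41.7 mm and 7.16 degrees, less where a joint would pass 70% of its speed; a pose out of reach is approached as far as the arm can. A call with a gripper value outside its range is refused whole. The fingers move at their own pace and stop on an object; the grip force is fixed at half the most. Time passes only in rows, so rows that repeat a pose let the fingers close. It gives the time, the measured TCP pose, the force and the opening at its end, in the units of the state.
- bot.read_state(): the state, without advancing time (a new reading comes with each control period).
- vision.capture(name): name is "scene" or "side" or "wrist"; returns the picture (384x512x3 uint8, red, green, blue); there is no depth.
- vision.camera_info(name): a dict with "intrinsics" (3x3 intrinsics, pixels), "dist" ([k1, k2, p1, p2, k3] as OpenCV has them; the pictures are not rectified), "camera_from_world" (4x4, takes a point from world to camera coordinates); the wrist camera has in their place "mount" (4x4, takes a point from camera to tool coordinates, whose origin is the TCP and whose axes are the flange's). Camera axes: x right, y up, looking along -z (the intrinsics and any distortion apply to the point x, -y, -z); pixel columns grow to the right and rows downward; lengths in m; the calibration is good to about 2 mm. A picture is of the moment at which its call begins: read the wrist's pose just before it. camera_info takes no time and is no camera call.
- bot.hand_in(): hands the job in, once; it reports no verdict.
The state is a dict: "time_s": time; "joint_positions": joint angles; "qvel": joint speeds; "tau": joint torques, N m; "position": TCP position; "tcp_rot": TCP orientation; "force": force on the tool from outside, world axes, zero at the start; "moment": the same for the moment, N m; "opening": opening from 0.0 (shut) to 1.0 (fully open).
Only numpy, scipy, OpenCV 4.12 (cv2) and the standard library are available. Lean on these libraries where they do the work, as an engineer would, in place of code of your own. Each camera call takes 0.05 s, during which the arm holds its last target. There are 200 camera calls.

## Working session

There is one attempt and no reset: what is moved stays moved. The work goes in short steps, Python scripts to look and compute and a shell command to move; the robot and the scene stay as the last step left them, time stands still between calls to the robot, and variables do not carry over. Pictures are saved under pics/ and viewed, about 8 in all and at most 12, crops included, and the job is handed in when it is done.

```bash
mkdir -p pics
python3 - <<'E'
from rig import bot, vision
import cv2, numpy as np
s=bot.read_state()
print({k:np.round(v,4).tolist() for k,v in s.items()}, bot.grip_depth)
for n in ("scene","side","wrist"):
    im=vision.capture(n); np.save(f"pics/{n}0.npy",im)
    cv2.imwrite(f"pics/{n}0.png",im[:,:,::-1])
    print(n,{k:np.round(v,4).tolist() for k,v in vision.camera_info(n).items()})
a=[cv2.imread(f"pics/{n}0.png") for n in ("scene","side")]
E
```

```text
{'time_s': 0.0, 'joint_positions': [-10.226, 30.279, 82.155, 0.0012, 67.688, -10.227], 'qvel': [-0.0058, 0.0924, 0.0265, -0.1447, 0.0782, -0.0508], 'tau': [-0.0005, -44.0045, -17.6594, 0.0633, 0.0583, -0.0002], 'position': [0.6243, 0.0002, 0.2216], 'tcp_rot': [[-0.0, 1.0, -0.0021], [1.0, 0.0, 0.0004], [0.0004, -0.0021, -1.0]], 'force': [0.1426, -0.238, 0.3954], 'moment': [-0.0436, 0.0694, 0.0217], 'opening': 1.0016} -0.0187
scene {'intrinsics': [[453.9719, 0.0, 257.4792], [0.0, 453.9719, 187.8623], [0.0, 0.0, 1.0]], 'dist': [-0.1152, 0.0, 0.0, 0.0, 0.0], 'camera_from_world': [[0.7096, -0.7046, -0.0042, -0.3397], [0.4012, 0.3992, 0.8244, -0.3123], [-0.5792, -0.5867, 0.566, -0.7276], [0.0, 0.0, 0.0, 1.0]]}
side {'intrinsics': [[486.705, 0.0, 251.3231], [0.0, 486.705, 190.7706], [0.0, 0.0, 1.0]], 'dist': [-0.1808, 0.0, 0.0, 0.0, 0.0], 'camera_from_world': [[-0.9069, -0.4214, 0.0005, 0.5177], [0.2248, -0.4827, 0.8465, -0.1601], [-0.3565, 0.7677, 0.5325, -0.9754], [0.0, 0.0, 0.0, 1.0]]}
wrist {'intrinsics': [[321.2006, 0.0, 261.0392], [0.0, 321.2006, 188.9579], [0.0, 0.0, 1.0]], 'dist': [-0.022, 0.0, 0.0, 0.0, 0.0], 'mount': [[0.0001, 0.953, 0.3029, 0.0824], [1.0, -0.0003, 0.0008, -0.0], [0.0009, 0.3029, -0.953, -0.1624], [0.0, 0.0, 0.0, 1.0]]}
```

View pics/scene0.png

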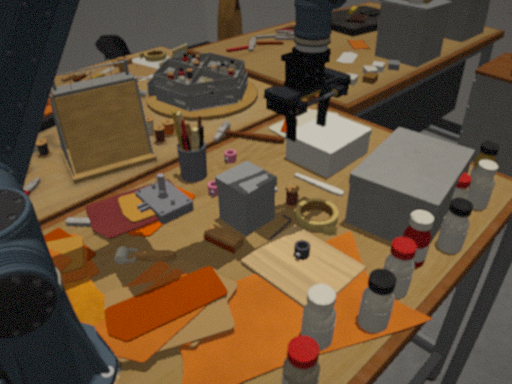

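View pics/side0.png

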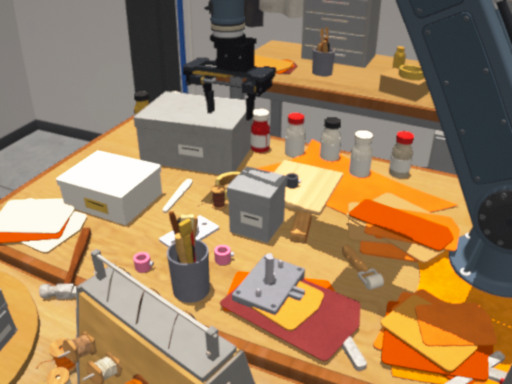

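Scene: spindle block near (165,200), collar near (302,248) on its board. Side: block near (268,283), collar near (291,181), and possibly the plate at (190,232), partly hidden.

```bash
cat > h.py <<'E'
import numpy as np, cv2
from rig import bot, vision
def cam(n, s=None):
    i=vision.camera_info(n); K=np.array(i["intrinsics"]); d=np.array(i["dist"])
    if n=="wrist":
        s=s or bot.read_state(); T=np.eye(4); T[:3,:3]=s["tcp_rot"]; T[:3,3]=s["position"]
        return K,d,T@np.array(i["mount"])
    return K,d,np.linalg.inv(np.array(i["camera_from_world"]))
def ray(c,px):
    K,d,T=c; u=cv2.undistortPoints(np.array([[px]],float),K,d)[0,0]
    v=T[:3,:3]@np.array([u[0],-u[1],-1]); return T[:3,3],v/np.linalg.norm(v)
def plane(c,px,z):
    o,v=ray(c,px); return o+v*(z-o[2])/v[2]
def tri(rs):
    A=sum(np.eye(3)-np.outer(v,v) for o,v in rs); b=sum((np.eye(3)-np.outer(v,v))@o for o,v in rs)
    p=np.linalg.solve(A,b); return p,[np.linalg.norm(np.cross(p-o,v))*1e3 for o,v in rs]
def proj(c,p):
    K,d,T=c; q=np.linalg.inv(T)@np.append(p,1); q=q[:3]*[1,-1,-1]
    return cv2.projectPoints(q[None],np.zeros(3),np.zeros(3),K,d)[0].ravel()
def snap(name):
    s=bot.read_state(); im=vision.capture("wrist"); cv2.imwrite(f"pics/{name}.png",im[:,:,::-1]); np.savez(f"pics/{name}.npz",im=im,R=s["tcp_rot"],p=s["position"]); return s
def wcam(name):
    z=np.load(f"pics/{name}.npz"); return cam("wrist",{"tcp_rot":z["R"],"position":z["p"]})
E
python3 - <<'E'
from h import *
S=cam("scene");D=cam("side");
print("shaft",tri([ray(S,(161,177)),ray(D,(269,258))]))
print("collar",tri([ray(S,(302,248)),ray(D,(291,181))]))
print("plate?",plane(D,(195,232),0), "scene px",proj(S,plane(D,(195,232),0)))
print("greybox",tri([ray(S,(247,175)),ray(D,(258,180))]))
a=cv2.imread("pics/scene0.png")[90:280,90:350]; cv2.imwrite("pics/sc.png",cv2.resize(a,None,fx=3,fy=3,interpolation=cv2.INTER_CUBIC))
E
```

```text
shaft (array([0.41454827, 0.25986741, 0.08292529]), [np.float64(0.3691774161914053), np.float64(0.36917741619140765)])
collar (array([ 0.50891608, -0.10121508,  0.02629719]), [np.float64(1.1180826353385016), np.float64(1.1180826353385438)])
plate? [0.63724077 0.15575639 0.        ] scene px [258.50034576 185.75533264]
greybox (array([0.52093647, 0.07558508, 0.12214857]), [np.float64(1.1444041473195163), np.float64(1.144404147319587)])
```

View pics/wrist0.png

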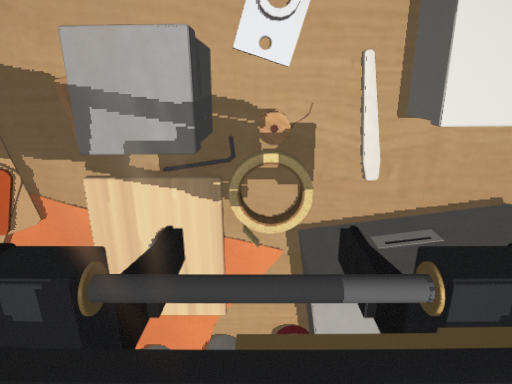

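Wrist view: the plate is at the top edge (hole at (265,43), boss at about (278,3)), next to a tall grey box. I'll move so the camera looks at it.

```bash
python3 -m jog '[[[35,12,0],[0,0,0],0],[[70,12,0],[0,0,0],0],[[100,12,0],[0,0,0],0],[[100,12,0],[0,0,0],0],[[100,12,0],[0,0,0],0]]'; python3 -c "
from h import *
s=snap('w1');print(s['position'],s['time_s'])"
```

```text
time_s: 0.57
position: [0.6364, 0.1017, 0.2221]
tcp_rot: [[-0.003, 1.0, -0.001], [1.0, 0.003, -0.0], [-0.0, -0.001, -1.0]]
force: [0.2, 0.6, -0.5]
opening: 1.006
[0.63642971 0.10165888 0.2220837 ] 0.5667
```

View pics/w1.png

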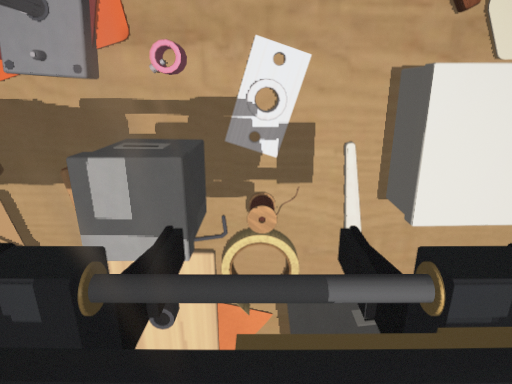

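Plate: holes at about (279,59) and (253,137), boss ring at about (267,99). The block is at top left.

Run:
```python
from h import *
c=wcam('w1'); im=np.load('pics/w1.npz')['im']
g=im.astype(int); sub=im[20:170,215:325]
hsv=cv2.cvtColor(im,cv2.COLOR_RGB2HSV)
m=((hsv[...,1]<60)).astype(np.uint8); m[:, :222]=0;m[:,316:]=0;m[:30]=0;m[165:]=0
n,l,st,ce=cv2.connectedComponentsWithStats(m); k=1+np.argmax(st[1:,4])
cn,h=cv2.findContours((l==k).astype(np.uint8),cv2.RETR_CCOMP,cv2.CHAIN_APPROX_NONE)
o=max(cn,key=cv2.contourArea); print("rect",cv2.minAreaRect(o),st[k])
for q in cn:
    if 20<cv2.contourArea(q)<2000: print("hole",cv2.minEnclosingCircle(q),cv2.contourArea(q))
A=plane(c,(279,59),.008);B=plane(c,(253,137),.008);print(A,B,np.linalg.norm(A-B),(A+B)/2,"boss",plane(c,(267,99),.028))
print("yaw of plate +y from world y",np.degrees(np.arctan2(-(A-B)[0],(A-B)[1])))
pts=cv2.boxPoints(cv2.minAreaRect(o)); print([plane(c,p,.008).round(4).tolist() for p in pts])
# stereo check vs start picture (hole at 265,43)
s0={"tcp_rot":[[0,1,-.0021],[1,0,.0004],[.0004,-.0021,-1]],"position":[.6243,.0002,.2216]}
print("stereo hole",tri([ray(cam("wrist",s0),(265,43)),ray(c,(253,137))]))
b=im[20:170,200:330,::-1];b2=im[0:110,0:140,::-1]
cv2.imwrite("pics/w1c.png",np.hstack([cv2.resize(b,(520,600),interpolation=cv2.INTER_CUBIC)]))
```

```text
rect ((265.95001220703125, 96.14999389648438), (60.08326721191406, 110.99593353271484), 18.434946060180664) [ 225   35   87  123 5791]
hole ((254.34336853027344, 136.22288513183594), 5.7873969078063965) 88.5
hole ((266.3226623535156, 98.94827270507812), 12.501468658447266) 444.5
hole ((278.5, 58.5), 6.670932292938232) 117.0
[0.65515116 0.21346894 0.008     ] [0.6263972  0.12809461 0.008     ] 0.09008643918931142 [0.64077418 0.17078178 0.008     ] boss [0.64207965 0.1718066  0.028     ]
yaw of plate +y from world y -18.61345555706125
[[0.5875, 0.1253, 0.008], [0.629, 0.2385, 0.008], [0.6909, 0.2198, 0.008], [0.6548, 0.1028, 0.008]]
stereo hole (array([0.62710268, 0.12817569, 0.00912288]), [np.float64(0.6813380854114185), np.float64(0.6813380854113164)])
```

View pics/w1c.png

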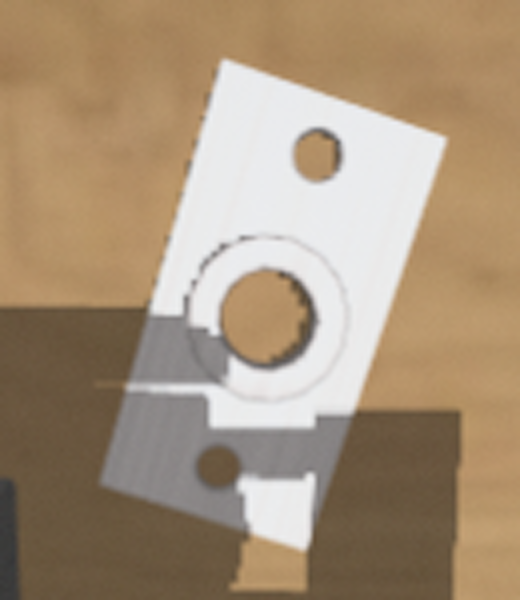

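Run:
```python
from h import *
c=wcam('w1')
for z in (.115,.122): print(z,[plane(c,p,z).round(3).tolist() for p in ((205,142),(88,150),(190,255))])
s0={"tcp_rot":[[0,1,-.0021],[1,0,.0004],[.0004,-.0021,-1]],"position":[.6243,.0002,.2216]}
c0=cam("wrist",s0)
for p,q in(((192,26),(205,140)),((62,27),(88,150)),((190,152),(190,255))): print(tri([ray(c0,p),ray(c,q)]))
for z in (.0,.03): print("block",z,[plane(c,p,z).round(4).tolist() for p in ((37,55),(77,69),(12,68),(97,77),(20,5))])
print("spool",plane(c,(262,220),.05),plane(c,(262,203),.05))
```

```text
0.115 [[0.589, 0.14, 0.115], [0.488, 0.133, 0.115], [0.569, 0.033, 0.115]]
0.122 [[0.59, 0.141, 0.122], [0.492, 0.134, 0.122], [0.571, 0.037, 0.122]]
(array([0.57266312, 0.13424089, 0.0755077 ]), [np.float64(9.099449252466378), np.float64(9.09944925246631)])
(array([0.47294698, 0.12931748, 0.10314939]), [np.float64(7.668058108679213), np.float64(7.668058108679149)])
(array([0.56473653, 0.02865135, 0.10818784]), [np.float64(2.723333704515912), np.float64(2.723333704515947)])
block 0.0 [[0.3834, 0.2189, 0.0], [0.4268, 0.2037, -0.0], [0.3515, 0.2054, -0.0], [0.4485, 0.195, 0.0], [0.3744, 0.2697, 0.0]]
block 0.03 [[0.4031, 0.2162, 0.03], [0.4431, 0.2022, 0.03], [0.3737, 0.2037, 0.03], [0.4631, 0.1942, 0.03], [0.3948, 0.263, 0.03]]
spool [0.63726214 0.04095176 0.05      ] [0.63717451 0.06135532 0.05      ]
```

```bash
python3 -m jog '[[[35,3,0],[0,0,6.2],0],[[69.5,5,0],[0,0,12.4],0],[[69.5,5,0],[0,0,18.6],0],[[69.5,5,40],[0,0,18.6],0],[[69.5,5,80],[0,0,18.6],0],[[69.5,5,100],[0,0,18.6],0],[[69.5,5,100],[0,0,18.6],0],[[69.5,5,100],[0,0,18.6],0]]'; python3 -c "
from h import *
s=snap('w2');print(s['position'],s['time_s'])
c=wcam('w2')
for p in [(.64145,.1712,.028),(.6552,.2135,.008)]: print(proj(c,np.array(p)))"
```

```text
time_s: 1.28
position: [0.6415, 0.168, 0.1214]
tcp_rot: [[0.32, 0.947, -0.003], [0.947, -0.32, -0.001], [-0.001, -0.003, -1.0]]
force: [0.5, -0.7, -0.8]
opening: 1.004
[0.64153203 0.16803283 0.12138152] 1.2833
[259.75803353 186.65736686]
[259.23807943 129.80198652]
```

View pics/w2.png

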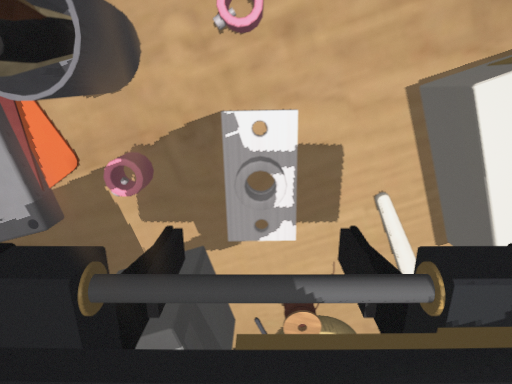

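Run:
```python
from h import *
c=wcam('w2'); c1=wcam('w1')
A=plane(c,(260,128.5),.008);B=plane(c,(262,225.5),.008);print(A,B,np.linalg.norm(A-B),(A+B)/2)
print("yaw",np.degrees(np.arctan2(-(A-B)[0],(A-B)[1])))
for z in(.008,.028):print(plane(c,(260.5,181),z))
for p,q in (((279,59),(260,128.5)),((253.5,136.5),(262,225.5)),((266.5,99),(260.5,181))): print(tri([ray(c1,p),ray(c,q)]))
im=np.load('pics/w2.npz')['im'][100:250,200:320,::-1]
cv2.imwrite('pics/w2c.png',cv2.resize(im,None,fx=4,fy=4,interpolation=cv2.INTER_CUBIC))
print(bot.read_state()['position'])
```

```text
[0.65616799 0.21433355 0.008     ] [0.62906122 0.12863618 0.008     ] 0.08988223168952553 [0.64261461 0.17148487 0.008     ]
yaw -17.552581281311795
[0.6416439  0.17014258 0.008     ]
[0.6436129  0.17565568 0.028     ]
(array([0.65590365, 0.2137949 , 0.00314704]), [np.float64(0.047231498024090164), np.float64(0.047231498024070825)])
(array([0.62807993, 0.12804238, 0.00589421]), [np.float64(0.7422329071571999), np.float64(0.7422329071569471)])
(array([0.64215149, 0.17127312, 0.01225588]), [np.float64(0.09827592165404118), np.float64(0.09827592165412437)])
[0.64308825 0.16840291 0.12329235]
```

```bash
python3 -m jog '[[[3,0,35],[0,0,0],0],[[3,0,70],[0,0,0],0],[[3,0,98],[0,0,0],0],[[3,0,110],[0,0,0],0],[[3,0,110],[0,0,0],0],[[3,0,110],[0,0,0],0],[[3,0,110],[0,0,0],0.6],[[3,0,110],[0,0,0],1],[[3,0,110],[0,0,0],1],[[3,0,110],[0,0,0],1],[[3,0,110],[0,0,0],1],[[3,0,110],[0,0,0],1]]'; python3 -m jog '[[[0,0,0],[0,0,0],1],[[0,0,0],[0,0,0],1],[[0,0,0],[0,0,0],1]]'
```

```text
time_s: 2.33
position: [0.6431, 0.1724, 0.013]
tcp_rot: [[0.319, 0.948, 0.001], [0.948, -0.319, 0.0], [0.0, 0.001, -1.0]]
force: [-0.3, -0.3, -0.5]
opening: 0.631
time_s: 2.58
position: [0.6425, 0.1725, 0.0125]
tcp_rot: [[0.319, 0.948, -0.001], [0.948, -0.319, 0.0], [-0.0, -0.001, -1.0]]
force: [-2.3, 0.7, 0.7]
opening: 0.488
```

Run:
```python
from h import *
S=cam("scene");D=cam("side")
for n,p,q in (("cup top",(192,145),(189,245)),("pencil tip",(200,122),(173,213)),("pencil2",(185,120),(185,215)),("cupbase",(193,180),(190,297)),
 ("board tl",(55,95),(212,352)),("board tr",(137,77),(100,257)),("board bl",(70,175),(230,380)),("board br",(152,155),(85,290))):
    r=tri([ray(S,p),ray(D,q)]); print(n,r[0].round(3),np.round(r[1],1))
```

```text
cup top [0.55  0.309 0.099] [3.4 3.4]
pencil tip [0.58  0.305 0.158] [4.9 4.9]
pencil2 [0.545 0.319 0.172] [5.8 5.8]
cupbase [ 0.551  0.323 -0.018] [1.6 1.6]
board tl [0.337 0.594 0.225] [6.8 6.8]
board tr [0.546 0.528 0.233] [7.3 7.3]
board bl [0.329 0.514 0.045] [42. 42.]
board br [0.587 0.489 0.053] [77.5 77.5]
```

```bash
python3 -m jog '[[[0,0,-20],[0,0,0],1],[[0,0,-55],[0,0,0],1],[[0,0,-90],[0,0,0],1],[[0,0,-120],[0,0,0],1],[[0,0,-140],[0,0,0],1],[[0,0,-140],[0,0,0],1],[[0,0,-140],[0,0,0],1]]'; python3 -c "
from h import *
print(bot.read_state()['force'])
im=vision.capture('scene');cv2.imwrite('pics/s3.png',cv2.resize(im[60:260,30:300,::-1],None,fx=2.9,fy=2.9,interpolation=cv2.INTER_CUBIC))"
```

```text
time_s: 3.17
position: [0.6432, 0.1723, 0.1528]
tcp_rot: [[0.319, 0.948, 0.001], [0.948, -0.319, 0.0], [0.001, 0.001, -1.0]]
force: [0.2, 0.2, -3.7]
opening: 0.49
[ 0.19020278  0.17428023 -3.72612672]
```

View pics/s3.png

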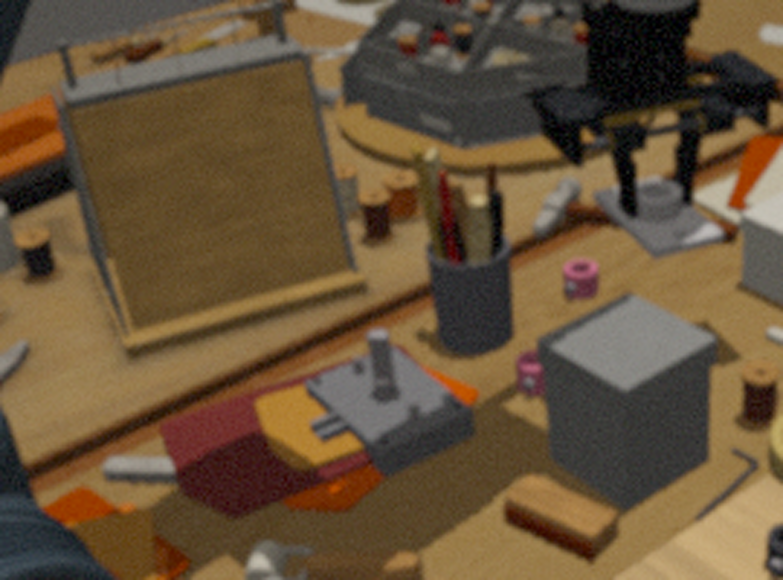

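Plate is held (3.7 N). The pencils reach about z = 0.17, so I'll raise the plate, straighten the yaw and look at the block.

```bash
python3 -m jog '[[[0,0,-38],[0,0,0],1],[[-12,-30,-50],[0,0,-3],1],[[-26,-66,-50],[0,0,-7],1],[[-41,-103,-50],[0,0,-11],1],[[-56,-140,-50],[0,0,-15],1],[[-70,-176,-50],[0,0,-18],1],[[-80,-202,-50],[0,0,-18.6],1],[[-84,-212,-50],[0,0,-18.6],1],[[-84,-212,-50],[0,0,-18.6],1],[[-84,-212,-50],[0,0,-18.6],1],[[-84,-212,-50],[0,0,-18.6],1]]'; python3 -c "
from h import *
s=snap('w3');print(s['position'],s['time_s'])
im=cv2.imread('pics/w3.png');cv2.imwrite('pics/w3v.png',cv2.resize(im,(768,576),interpolation=cv2.INTER_CUBIC))"
```

```text
time_s: 4.13
position: [0.4175, 0.1605, 0.2022]
tcp_rot: [[0.0, 1.0, 0.002], [1.0, -0.0, 0.0], [0.0, 0.002, -1.0]]
force: [0.6, 0.4, -2.8]
opening: 0.488
[0.4175106  0.16045922 0.2022171 ] 4.1333
```

View pics/w3v.png

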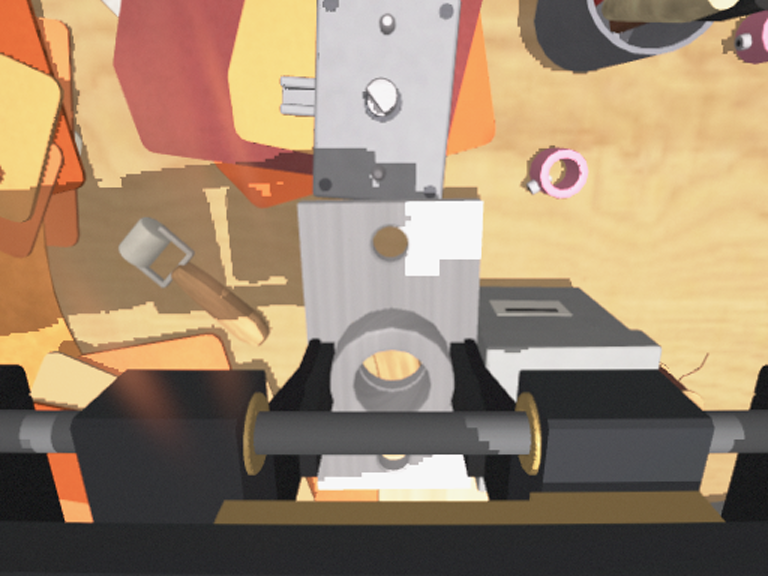

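Block in view: pins at (259,15) and (252,117), shaft top about (254,64), trough on the left at (199,63) (native pixels). The held plate's far hole is at (259,161). I'll extract these exactly.

Run:
```python
from h import *
im=np.load('pics/w3.npz')['im']; hsv=cv2.cvtColor(im,cv2.COLOR_RGB2HSV)
def dump(x0,x1,y0,y1):
    print("cols",x0,x1); 
    for y in range(y0,y1): print(y,' '.join('%3d'%v for v in im[y,x0:x1].mean(1)))
dump(250,268,6,28); dump(243,262,108,126)
dump(238,270,48,82)
# held plate hole: saturated pixels
m=((hsv[...,1]>60)).astype(np.uint8); m[:145]=0;m[180:]=0;m[:,:240]=0;m[:,280:]=0
cn,_=cv2.findContours(m,cv2.RETR_EXTERNAL,cv2.CHAIN_APPROX_NONE)
for q in cn:
    if cv2.contourArea(q)>50: print("hole",cv2.minAreaRect(q),cv2.boundingRect(q))
# block outline
m=((hsv[...,1]<45)).astype(np.uint8); m[132:]=0;m[:,:180]=0;m[:,310:]=0
for y in range(4,130,12): 
    r=np.where(m[y])[0]; print(y,r.min(),r.max())
```

```text
cols 250 268
6 208 208 207 208 209 210 210 211 211 212 212 212 211 212 211 212 209 208
7 208 207 208 209 210 210 212 211 211 211 211 212 212 212 210 210 211 210
8 207 207 209 208 209 211 207 203 201 202 210 212 211 211 209 210 210 212
9 208 208 209 210 207 200 181 162 159 163 185 206 212 211 209 211 209 211
10 210 209 210 204 186 154 158 184 191 176 154 175 204 210 208 210 212 212
11 209 210 208 187 149 160 214 238 240 232 194 151 178 204 209 210 211 211
12 209 211 201 166 136 202 240 244 244 243 227 161 149 186 209 211 210 212
13 209 211 193 149 141 218 243 244 244 244 235 181 142 179 210 210 212 212
14 211 210 187 134 143 215 243 244 244 244 235 175 135 170 208 211 211 211
15 209 211 187 136 132 191 237 243 244 242 221 154 133 164 203 210 211 211
16 208 209 189 142 126 151 203 230 233 221 172 138 128 157 199 208 210 210
17 210 209 191 143 119 129 136 152 162 155 139 134 124 157 200 209 210 210
18 210 210 200 155 111 120 125 128 131 132 129 123 120 165 205 210 208 210
19 209 210 209 172 104 111 116 120 121 119 120 111 126 180 208 209 208 209
20 211 210 211 178 105 102 107 111 113 11
[... 5991 characters left out ...]
06 172 129 141 142 142 144 146 141 140 140 143 142 141 142 146 170 201 212 213 213 213 212 212
79 211 210 211 211 211 211 212 211 211 189 150 153 151 145 145 146 140 140 141 142 143 145 155 170 194 212 212 213 212 214 212 213
80 211 211 211 210 211 212 212 213 212 213 213 206 186 169 162 146 134 138 138 152 167 175 193 211 213 212 212 213 213 213 213 213
81 211 211 210 212 211 211 212 212 212 213 212 212 212 213 202 171 149 155 159 183 212 213 213 211 213 212 212 211 213 212 213 212
hole ((259.75, 160.75), (20.50609588623047, 19.798988342285156), 45.0) (249, 151, 23, 20)
4 211 306
16 211 305
28 211 304
40 211 302
52 187 301
64 189 300
76 196 299
88 210 298
100 209 296
112 209 295
124 209 294
```

Run:
```python
from h import *
c=wcam('w3')
A=plane(c,(257.9,13.5),.045);B=plane(c,(251.7,115.5),.045)
print("pins",A,B,np.linalg.norm(A-B),"mid",(A+B)/2,"yaw",np.degrees(np.arctan2(-(A-B)[0],(A-B)[1])))
print("shaft top",plane(c,(253.8,63),.09))
S=cam("scene");D=cam("side")
fl=plane(c,(244.7,58.2),.09)-plane(c,(256,74),.09); print("flat dir",fl,"normal angle",np.degrees(np.arctan2(fl[0],fl[1])) )
for z in(.03,): 
  P=[plane(c,p,z) for p in ((211.5,16),(209.5,112),(305.5,16),(295.5,112))]; print([p.round(4).tolist() for p in P])
# held hole, boss axis prediction
zt=c[2][2,3]
for zz in(.1945,.1977): print("held hole",plane(c,(259.8,160.7),zz))
```

```text
pins [0.41480559 0.30603252 0.045     ] [0.40847741 0.21641372 0.045     ] 0.08984194666427449 mid [0.4116415  0.26122312 0.045     ] yaw -4.0390788023449415
shaft top [0.41175263 0.26135046 0.09      ]
flat dir [-0.00894744  0.01194036  0.        ] normal angle -36.84585394876559
[[0.3711, 0.307, 0.03], [0.3652, 0.2187, 0.03], [0.4594, 0.3069, 0.03], [0.4527, 0.2187, 0.03]]
held hole [0.41673307 0.20482825 0.1945    ]
held hole [0.41674233 0.20554325 0.1977    ]
```

Consistent: pin spacing is 89.8 mm, block centre (0.4117, 0.2612), yaw −4°, and the shaft flat about 41° from the front. Next, move over it and lower to just above the shaft.

```bash
python3 -m jog '[[[36,-3,0],[0,0,2.4],1],[[72,-6,0],[0,0,4.8],1],[[101,-6,0],[0,0,4.8],1],[[101,-6,0],[0,0,4.8],1],[[101,-6,40],[0,0,4.8],1],[[101,-6,70],[0,0,4.8],1],[[101,-6,83],[0,0,4.8],1],[[101,-6,83],[0,0,4.8],1],[[101,-6,83],[0,0,4.8],1],[[101,-6,83],[0,0,4.8],1]]'; python3 -c "
from h import *
s=snap('w4');print(s['position'],s['time_s'])
c=wcam('w4')
R=s['tcp_rot'];p=s['position']
print('shaft px',proj(c,np.array([.4117,.2613,.09])),'pinA',proj(c,np.array([.4148,.306,.045])))
im=cv2.imread('pics/w4.png');cv2.imwrite('pics/w4v.png',cv2.resize(im[100:330,150:370],None,fx=2.6,fy=2.6,interpolation=cv2.INTER_CUBIC))"
```

```text
time_s: 5.02
position: [0.411, 0.2616, 0.1202]
tcp_rot: [[0.084, 0.996, 0.002], [0.996, -0.084, 0.001], [0.001, 0.002, -1.0]]
force: [0.1, -1.0, -2.7]
opening: 0.49
[0.41100136 0.26158911 0.12015802] 5.0167
shaft px [262.12776165 220.43311006] pinA [261.00070878 140.56552374]
```

View pics/w4v.png

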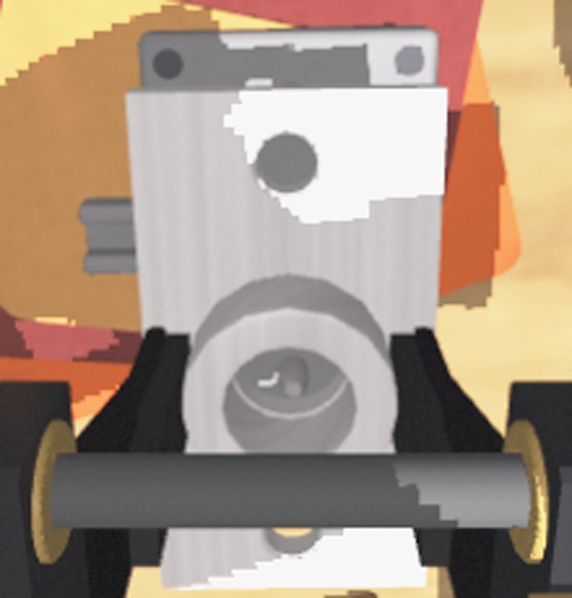

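Through the boss I can see pin B centred in x at about (262,244), so the alignment looks right. Lowering over the shaft to just above the pins.

```bash
python3 -c "
from h import *
print('pinB',proj(wcam('w4'),np.array([.4085,.2164,.045])))"
python3 -m jog '[[[0,0,10],[0,0,0],1],[[0,0,20],[0,0,0],1],[[0,0,30],[0,0,0],1],[[0,0,40],[0,0,0],1],[[0,0,50],[0,0,0],1],[[0,0,57],[0,0,0],1],[[0,0,57],[0,0,0],1],[[0,0,57],[0,0,0],1]]'
python3 -m jog '[[[0,0,3],[0,0,0],1],[[0,0,6],[0,0,0],1],[[0,0,9],[0,0,0],1],[[0,0,11],[0,0,0],1],[[0,0,11],[0,0,0],1]]'
```

```text
pinB [262.53105509 249.20376254]
time_s: 5.73
position: [0.4095, 0.2614, 0.0627]
tcp_rot: [[0.084, 0.996, 0.0], [0.996, -0.084, 0.0], [0.0, 0.0, -1.0]]
force: [-1.3, 0.3, -4.0]
opening: 0.486
time_s: 6.15
position: [0.4101, 0.2617, 0.0514]
tcp_rot: [[0.084, 0.996, 0.002], [0.996, -0.084, 0.001], [0.001, 0.002, -1.0]]
force: [1.5, 0.8, -3.9]
opening: 0.484
```

```bash
python3 -m jog '[[[0,0,2],[0,0,0],1],[[0,0,4],[0,0,0],1],[[0,0,6],[0,0,0],1],[[0,0,8],[0,0,0],1],[[0,0,8],[0,0,0],1]]'
python3 -m jog '[[[0,0,1],[0,0,0],1],[[0,0,2],[0,0,0],1],[[0,0,2],[0,0,0],1],[[0,0,2],[0,0,0],1]]'
```

```text
time_s: 6.57
position: [0.4102, 0.2617, 0.0434]
tcp_rot: [[0.084, 0.996, 0.002], [0.996, -0.084, 0.001], [0.001, 0.002, -1.0]]
force: [2.2, 1.6, -4.9]
opening: 0.486
time_s: 6.9
position: [0.4103, 0.2618, 0.0425]
tcp_rot: [[0.084, 0.996, 0.002], [0.996, -0.084, 0.001], [0.001, 0.002, -1.0]]
force: [2.0, 1.2, 5.6]
opening: 0.484
```

Contact at exactly the seated height (force −4.9 → +5.6 N at z = 0.0425). Release and rise.

```bash
python3 -m jog '[[[0,0,1],[0,0,0],0.3],[[0,0,1],[0,0,0],0],[[0,0,1],[0,0,0],0],[[0,0,1],[0,0,0],0],[[0,0,1],[0,0,0],0],[[0,0,1],[0,0,0],0],[[0,0,1],[0,0,0],0]]'
python3 -m jog '[[[0,0,-20],[0,0,0],0],[[0,0,-50],[0,0,0],0],[[0,0,-80],[0,0,0],0],[[-30,0,-110],[0,0,0],0],[[-60,0,-120],[0,0,0],0],[[-80,0,-120],[0,0,0],0],[[-80,0,-120],[0,0,0],0],[[-80,0,-120],[0,0,0],0],[[-80,0,-120],[0,0,0],0]]'; python3 -c "
from h import *
s=snap('w5');print(s['position'],s['joint_positions'])
im=cv2.imread('pics/w5.png');cv2.imwrite('pics/w5v.png',cv2.resize(im[0:200,150:370],None,fx=3,fy=3,interpolation=cv2.INTER_CUBIC))"
```

```text
time_s: 7.48
position: [0.4089, 0.2613, 0.0404]
tcp_rot: [[0.084, 0.996, -0.001], [0.996, -0.084, -0.0], [-0.0, -0.001, -1.0]]
force: [-0.2, 0.8, 0.2]
opening: 0.934
time_s: 8.23
position: [0.4026, 0.182, 0.1604]
tcp_rot: [[0.084, 0.996, -0.0], [0.996, -0.084, 0.0], [0.0, -0.0, -1.0]]
force: [0.1, 0.2, 0.4]
opening: 1.002
[0.40256512 0.18198628 0.16039228] [9.75968001e+00 2.22310386e+01 1.11336895e+02 2.87919822e-02
 4.64408175e+01 1.45700530e+01]
```

View pics/w5v.png

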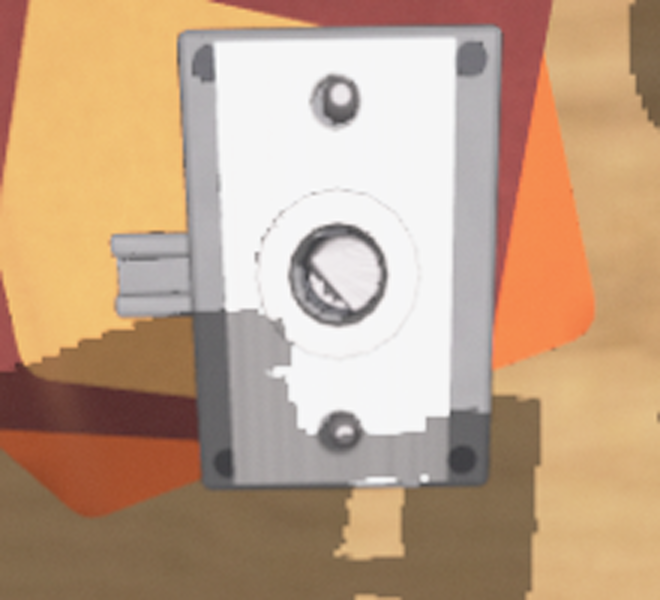

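Plate is flush with both pins through its holes. The shaft flat runs in the crop from (305,262) to (352,310).

Run:
```python
from h import *
c=wcam('w5'); im=np.load('pics/w5.npz')['im']; g=im.mean(2)
A=plane(c,(264,32.3),.045);B=plane(c,(264.3,142.7),.045);print(A,B,np.linalg.norm(A-B),(A+B)/2)
m=(g>222).astype(np.uint8); m[:76]=0;m[106:]=0;m[:,:247]=0;m[:,280:]=0
n,l,st,ce=cv2.connectedComponentsWithStats(m)
k=l[90,268]; print("shaft blob",st[k],ce[k])
if k:
    cn,_=cv2.findContours((l==k).astype(np.uint8),cv2.RETR_EXTERNAL,cv2.CHAIN_APPROX_NONE); q=cn[0][:,0].astype(float)
    # flat edge: points lower-left of blob
    nrm=np.array([-.7,.7]); d=(q-ce[k])@nrm; f=q[d>d.max()-1.6]; print(f.tolist())
    vx=cv2.fitLine(f.astype(np.float32),cv2.DIST_L2,0,.01,.01).ravel(); 
    P=plane(c,vx[2:]-8*vx[:2],.09);Q=plane(c,vx[2:]+8*vx[:2],.09);e=P-Q; e=e if e[1]>0 else -e
    a=np.degrees(np.arctan2(-e[0],e[1])); print("flat normal a world",a, "rel block",a+4.04)
    arc=q[d<d.max()-4]; W=np.array([plane(c,p,.09)[:2] for p in arc])
    x=np.linalg.lstsq(np.c_[2*W,np.ones(len(W))],(W**2).sum(1),rcond=None)[0]; print("axis",x[:2],"r",np.sqrt(x[2]+x[:2]@x[:2]))
```

```text
[0.41516535 0.30524573 0.045     ] [0.40828603 0.2179001  0.045     ] 0.08761611870070941 [0.41172569 0.26157292 0.045     ]
shaft blob [255  81  21  22 289] [266.2733564   90.05882353]
[[255.0, 87.0], [256.0, 88.0], [257.0, 89.0], [258.0, 90.0], [258.0, 91.0], [259.0, 92.0], [260.0, 93.0], [261.0, 94.0], [262.0, 95.0], [262.0, 96.0], [263.0, 97.0], [264.0, 98.0], [265.0, 99.0], [266.0, 100.0], [267.0, 101.0], [268.0, 102.0], [269.0, 101.0]]
flat normal a world 37.61634267402917 rel block 41.65634267402917
axis [0.4120736  0.26119191] r 0.0067734945325776735
```

```bash
python3 -m jog '[[[30,2,0],[0,0,-7],0],[[60,4,0],[0,0,-14],0],[[81,4,0],[0,0,-21],0],[[81,4,0],[0,0,-28],0],[[81,4,0],[0,0,-35],0],[[81,4,20],[0,0,-42],0],[[81,4,50],[0,0,-42.4],0],[[81,4,80],[0,0,-42.4],0],[[81,4,96],[0,0,-42.4],0.4],[[81,4,96],[0,0,-42.4],0.6],[[81,4,96],[0,0,-42.4],0.6],[[81,4,96],[0,0,-42.4],0.6]]'
```

```text
time_s: 9.28
position: [0.4137, 0.2628, 0.0649]
tcp_rot: [[-0.611, 0.792, 0.001], [0.792, 0.611, 0.0], [-0.0, 0.001, -1.0]]
force: [0.7, 0.4, 0.0]
opening: 0.779
```

```bash
python3 -m jog '[[[0,0,0],[0,0,0],1],[[0,0,0],[0,0,0],1],[[0,0,0],[0,0,0],1],[[0,0,0],[0,0,0],1],[[0,0,0],[0,0,0],1],[[0,0,0],[0,0,0],1],[[0,0,0],[0,0,0],1],[[0,0,0],[0,0,0],1],[[0,0,0],[0,0,0],1],[[0,0,0],[0,0,0],1],[[0,0,0],[0,0,0],1],[[0,0,0],[0,0,0],1]]'; python3 -c "
from h import *
s=bot.read_state();print(s['moment'],s['force'],s['opening'])"
```

```text
time_s: 10.28
position: [0.4143, 0.2626, 0.0647]
tcp_rot: [[-0.61, 0.792, 0.002], [0.792, 0.61, 0.001], [-0.0, 0.002, -1.0]]
force: [2.2, 3.6, -2.2]
opening: 0.151
[ 0.63000922 -0.37540861  0.03342502] [ 2.1746122   3.57727653 -2.23106911] 0.1512855476682095
```

The grip closed to 0.151, about 13.1 mm, so the fingers are on the flat (18 mm otherwise). Turning the shaft.

```bash
python3 -m jog '[[[-0.3,0,0],[0,0,5.2],1],[[-0.5,0,0],[0,0,10.4],1],[[-0.7,-0.1,0],[0,0,15.6],1],[[-0.9,-0.2,0],[0,0,20.8],1],[[-1.1,-0.2,0],[0,0,26],1],[[-1.2,-0.3,0],[0,0,31.2],1],[[-1.4,-0.4,0],[0,0,36.4],1],[[-1.5,-0.6,0],[0,0,41.7],1],[[-1.5,-0.6,0],[0,0,41.7],1],[[-1.5,-0.6,0],[0,0,41.7],1],[[-1.5,-0.6,0],[0,0,41.7],1]]'; python3 -c "
from h import *
s=bot.read_state();print(s['moment'],s['force'],s['opening'],s['tcp_rot'])"
```

```text
time_s: 11.2
position: [0.4137, 0.2609, 0.0646]
tcp_rot: [[0.07, 0.998, 0.0], [0.998, -0.07, 0.001], [0.001, 0.0, -1.0]]
force: [0.3, 5.0, 0.8]
opening: 0.149
[ 0.86238909 -0.00109416 -0.06332531] [0.31891976 4.98267162 0.84299534] 0.1487593823653108 [[ 7.02037487e-02  9.97532663e-01  1.41864511e-04]
 [ 9.97532442e-01 -7.02038285e-02  6.70450819e-04]
 [ 6.78756022e-04  9.44462917e-05 -9.99999765e-01]]
```

```bash
python3 -m jog '[[[-1.5,0,0],[0,0,0],0.8],[[0,0,0],[0,0,0],0.4],[[0,0,0],[0,0,0],0],[[0,0,0],[0,0,0],0],[[0,0,-25],[0,0,0],0],[[0,0,-55],[0,0,0],0],[[-30,0,-90],[0,0,0],0],[[-65,0,-97],[0,0,0],0],[[-80,0,-97],[0,0,0],0],[[-80,0,-97],[0,0,0],0],[[-80,0,-97],[0,0,0],0],[[-80,0,-97],[0,0,0],0]]'
python3 - <<'E'
from h import *
s=snap('w6');print(s['position'],s['time_s'])
c=wcam('w6'); im=np.load('pics/w6.npz')['im']; g=im.mean(2)
p=proj(c,np.array([.4119,.2612,.09])); x,y=p.astype(int); print(p)
for r in range(y-16,y+18,2): print(r,' '.join('%3d'%v for v in g[r,x-20:x+20]))
print(x-20)
cv2.imwrite('pics/w6v.png',cv2.resize(im[0:200,150:370,::-1],None,fx=3,fy=3,interpolation=cv2.INTER_CUBIC))
E
```

```text
time_s: 12.2
position: [0.4079, 0.1809, 0.1613]
tcp_rot: [[0.072, 0.997, -0.001], [0.997, -0.072, 0.0], [0.0, -0.001, -1.0]]
force: [-1.0, 0.1, -0.7]
opening: 0.939
[0.40787746 0.18092542 0.16131308] 12.2
[258.75368048  90.15273554]
74 247 247 247 247 247 247 247 247 247 247 246 243 232 204 176 133 108 104 102 103 103 105 119 143 174 210 236 245 247 247 247 247 247 247 247 247 247 247 247 247
76 247 247 247 247 247 247 247 247 246 237 176 120 126 152 163 146 131 124 127 128 126 123 123 106  83  93  97 138 165 227 246 247 247 247 247 247 247 247 247 247
78 247 247 247 247 247 247 243 198 116 109 103 132 137  93  86 107 149 168 154 162 165 164 163 158 143 121  95  82  86  97 155 229 245 247 247 247 247 247 247 247
80 247 247 247 247 246 237 160 122 135 119  87  75  71  83 119 179 230 242 240 238 235 231 227 222 219 212 197 170 127  90  83 101 211 244 247 247 247 247 247 247
82 247 247 247 246 232 140 107 149 175 130  76  75  96 117 137 191 232 242 241 240 239 239 237 234 232 228 224 222 213 176 126  88  96 165 239 247 247 247 247 247
84 247 247 246 220 114 139 171 158 119 123  94 110 1
[... 1211 characters left out ...]
 127  85  96 142 226 246 247 247 247 247
100 247 247 247 247 246 228 151 124 154 179 176 146 121 125 154 217 239 241 239 234 235 234 235 240 239 232 215 176 126  93  88 111 173 238 247 247 247 247 247 247
102 247 247 247 247 247 247 240 159 121 137 161 181 188 157 111 126 147 172 160 140 179 192 181 173 153 126 101  94  95 108 130 209 244 247 247 247 247 247 247 247
104 241 244 246 246 245 245 246 246 240 202 142 118 113 142 174 179 177 172 164 157 137 109  99  92 100 108 115 123 155 222 244 246 247 247 247 247 247 247 247 247
106 168 208 231 220 209 210 230 243 245 247 246 236 192 148 131 122 118 120 124 124 120 120 118 121 134 157 210 241 246 247 247 247 247 247 247 247 247 247 247 247
238
```

The flat edge is now vertical in the tool frame to about 1.4°. Now for the collar.

```bash
python3 -m jog '[[[0,0,-30],[0,0,0],0],[[-34,13,-40],[0,0,-1],0],[[-70,26,-40],[0,0,-2],0],[[-106,39,-40],[0,0,-3],0],[[-142,52,-40],[0,0,-4],0],[[-178,66,-40],[0,0,-4],0],[[-214,79,-40],[0,0,-4],0],[[-250,92,-40],[0,0,-4],0],[[-286,106,-40],[0,0,-4],0],[[-320,118,-40],[0,0,-4],0],[[-343,127,-40],[0,0,-4],0],[[-343,127,-40],[0,0,-4],0]]';python3 -m jog '[[[0,0,0],[0,0,0],0],[[0,0,0],[0,0,0],0]]'
python3 - <<'E'
from h import *
s=snap('w7');print(s['position'],s['time_s'])
c=wcam('w7'); im=np.load('pics/w7.npz')['im']; p=proj(c,np.array([.509,-.101,.03])); print(p)
x,y=p.astype(int)
cv2.imwrite('pics/w7v.png',cv2.resize(im[max(0,y-75):y+75,max(0,x-100):x+100,::-1],None,fx=4,fy=4,interpolation=cv2.INTER_CUBIC)); print(x-100,max(0,y-75))
E
```

```text
time_s: 13.25
position: [0.5132, -0.1752, 0.201]
tcp_rot: [[0.004, 1.0, 0.003], [1.0, -0.004, -0.003], [-0.003, 0.003, -1.0]]
force: [1.0, -0.4, -0.2]
opening: 0.999
time_s: 13.42
position: [0.5096, -0.1689, 0.2006]
tcp_rot: [[0.001, 1.0, -0.002], [1.0, -0.001, 0.002], [0.002, -0.002, -1.0]]
force: [0.2, 0.4, -0.7]
opening: 0.998
[ 0.50957606 -0.16889698  0.20061012] 13.4167
[261.11639653 102.53721906]
161 27
```

View pics/w7v.png

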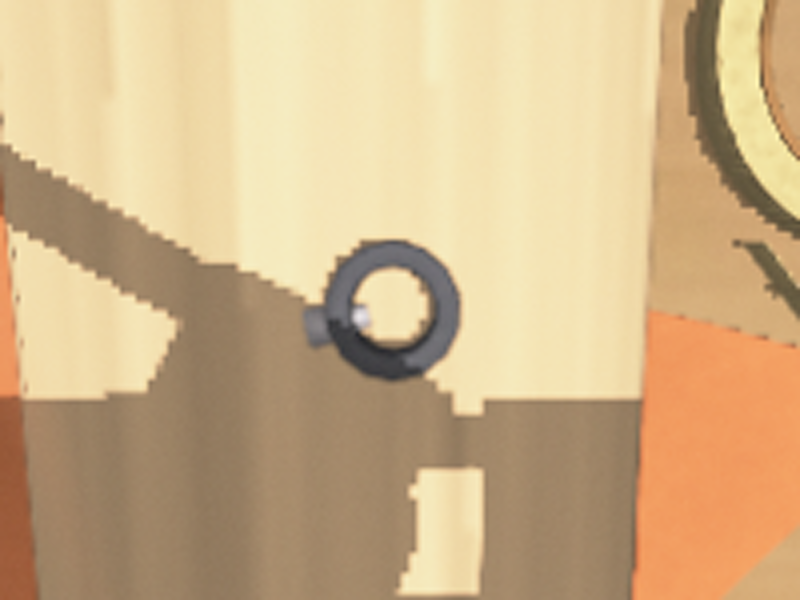

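Run:
```python
from h import *
c=wcam('w7'); im=np.load('pics/w7.npz')['im']; g=im.max(2)
m=(g<130).astype(np.uint8); m[:80]=0;m[130:]=0;m[:,:230]=0;m[:,285:]=0
n,l,st,ce=cv2.connectedComponentsWithStats(m); k=1+np.argmax(st[1:,4]); print(st[k])
C=plane(c,(259.3,104.7),.040); 
for px in ((236.9,108.6),(239.8,108.5)):
    S=plane(c,px,.026); d=S-C; print(C,S,np.hypot(*d[:2]),"screw dir from -x, ccw deg",np.degrees(np.arctan2(-d[1],-d[0])))
D=cam("side");Sc=cam("scene")
print(tri([ray(c,(259.3,104.7)),ray(D,(291,176)),ray(Sc,(302,243))]))
for y in range(100,116,2): print(y,' '.join('%3d'%v for v in im[y,230:260].mean(1)))
s=bot.read_state();print(s['position'],s['joint_positions'].round(1))
```

```text
[237  87  39  36 649]
[ 0.50725732 -0.10261889  0.04      ] [ 0.48423755 -0.10715258  0.026     ] 0.023461964554340364 screw dir from -x, ccw deg 11.141682067170152
[ 0.50725732 -0.10261889  0.04      ] [ 0.48720421 -0.10705668  0.026     ] 0.020538285334580127 screw dir from -x, ccw deg 12.478544841524444
(array([ 0.50821292, -0.10159888,  0.04082447]), [np.float64(1.362459425259722), np.float64(1.0753879729113225), np.float64(0.9209060863178009)])
100 139 140 140 159 181 190 204 211 221 220 214 184 115  96 105 112 112 112 100 109 188 219 219 220 220 219 218 217 217 218
102 140 139 139 139 139 139 136 170 201 201 200 173 107 102 109 114 115 107  81 126 185 198 207 216 219 219 217 217 217 217
104 138 138 140 140 141 138 131 121 114 109 110 101  94 103 111 116 117 110  95 141 186 196 204 214 219 219 219 217 217 217
106 141 140 141 140 141 138 131 122 126 126 125 117  99  90  96  97 107 107 104 180 225 225 215 210 217 219 219 217 217 217
108 139 140 140 141 138 139 132 126 127 131 134 132 108  62  61  64  82  96  80  86 142 175 178 189 211 219 218 217 216 218
110 139 139 139 139 138 138 135 126 116 118 119 120 111  82  60  62  64  63  67  65  47 103 151 168 200 219 219 217 217 218
112 139 141 141 140 140 139 136 128 110 102  99  99  98  96  81  61  63  61  63  62  57  47  44  59  93 116 126 129 133 133
114 141 139 139 139 139 139 137 135 132 122 121 130 134 135 127  98  60  61  62  66  67  64  61  55  48  47  47  52  59  66
[ 0.50945974 -0.16852368  0.20078146] [-30.3  25.1  96.    0.   59.  -30.3]
```

```bash
python3 -m jog '[[[20,-1,0],[0,0,-7],0],[[40,-2,0],[0,0,-14],0],[[60,-2,0],[0,0,-21],0],[[66,-2,0],[0,0,-28],0],[[66,-2,0],[0,0,-35],0],[[66,-2,0],[0,0,-42],0],[[66,-2,0],[0,0,-49],0],[[66,-2,0],[0,0,-56],0],[[66,-2,0],[0,0,-63],0],[[66,-2,0],[0,0,-70],0],[[66,-2,0],[0,0,-77],0],[[66,-2,0],[0,0,-84],0]]'; python3 -m jog '[[[0,0,30],[0,0,-7],0],[[0,0,65],[0,0,-14],0],[[0,0,90],[0,0,-17.5],0],[[0,0,100],[0,0,-17.5],0],[[0,0,100],[0,0,-17.5],0],[[0,0,100],[0,0,-17.5],0]]'
python3 - <<'E'
from h import *
s=snap('w8');print(s['position'],s['time_s'])
c=wcam('w8'); im=np.load('pics/w8.npz')['im']; p=proj(c,np.array([.5073,-.1024,.04])); print(p, proj(c,np.array([.4843,-.1070,.026])))
g=im.max(2); x,y=p.astype(int)
for r in range(y-70,min(y+44,383),4): print(r,' '.join('%3d'%v for v in g[r,x-45:x+46:3]))
print(x-45)
E
```

```text
time_s: 14.47
position: [0.5075, -0.1024, 0.2015]
tcp_rot: [[-0.995, 0.098, -0.001], [0.098, 0.995, 0.001], [0.001, 0.001, -1.0]]
force: [-0.6, -0.1, 0.0]
opening: 0.997
time_s: 14.97
position: [0.5083, -0.1036, 0.1018]
tcp_rot: [[-0.98, -0.198, -0.0], [-0.198, 0.98, 0.0], [0.0, 0.0, -1.0]]
force: [1.0, -0.1, 1.1]
opening: 1.002
[ 0.5082887  -0.10359535  0.10180374] 14.9667
[264.49126538 204.6164531 ] [264.4539643  169.38232216]
134 157 155 153 152 151 151 152 152 151 151 153 151 152 152 152 149 151 150 149 149 149 151 148 148 150 149 147 148 148 149 149
138 165 164 163 161 160 158 159 156 156 154 153 154 151 151 152 153 151 151 151 152 152 151 151 150 150 149 151 149 150 148 149
142 170 170 171 171 168 168 165 163 163 160 160 158 157 158 155 155 154 153 153 152 153 152 153 151 153 153 151 152 152 151 152
146 170 171 173 172 171 173 171 171 171 170 171 166 165 166 162 160 162 159 164 168 164 161 158 156 153 153 153 153 154 154 152
150 171 171 171 172 172 171 169 170 172 171 172 171 173 172 171 172 169 168 172 174 174 175 171 173 170 169 164 163 159 157 154
154 168 167 170 170 173 173
[... 2348 characters left out ...]
 245 245 245 245 245 245 245 244 244 244 245 217 163 245
230 244 245 244 245 245 245 245 245 245 245 245 245 246 246 246 246 246 246 246 246 246 246 246 246 245 245 245 245 245 245 245
234 245 245 245 245 245 245 245 244 244 244 245 245 245 245 245 245 245 245 245 245 246 245 246 246 246 246 246 245 246 246 246
238 245 245 244 244 245 245 245 245 245 245 245 245 245 245 245 245 245 245 245 245 245 245 245 245 245 245 245 245 246 246 246
242 245 245 245 245 245 245 245 245 245 245 244 244 245 245 245 245 245 245 245 245 245 245 245 245 245 245 245 245 245 245 245
246 244 244 244 244 244 244 244 245 245 245 245 245 245 245 245 245 244 244 244 245 245 245 245 245 245 245 245 245 245 245 245
219
```

```bash
python3 -m jog '[[[1,1,30],[0,0,0],0],[[1,1,60],[0,0,0],0],[[1,1,80],[0,0,0],0],[[1,1,85],[0,0,0],0],[[1,1,85],[0,0,0],0.5],[[1,1,85],[0,0,0],1],[[1,1,85],[0,0,0],1],[[1,1,85],[0,0,0],1],[[1,1,85],[0,0,0],1],[[1,1,85],[0,0,0],1],[[1,1,85],[0,0,0],1],[[1,1,85],[0,0,0],1]]'; python3 -m jog '[[[0,0,0],[0,0,0],1],[[0,0,0],[0,0,0],1],[[0,0,0],[0,0,0],1],[[0,0,0],[0,0,0],1]]'
```

```text
time_s: 16.02
position: [0.5072, -0.1038, 0.0168]
tcp_rot: [[-0.98, -0.198, 0.0], [-0.198, 0.98, -0.0], [-0.0, -0.0, -1.0]]
force: [-0.6, -0.7, -0.6]
opening: 0.476
time_s: 16.35
position: [0.5069, -0.1035, 0.0166]
tcp_rot: [[-0.98, -0.198, -0.0], [-0.198, 0.98, 0.0], [0.0, 0.0, -1.0]]
force: [0.4, 1.5, 1.3]
opening: 0.371
```

Collar gripped (0.371, about 33–34 mm). Lift and carry to a look pose beside the shaft.

```bash
python3 -m jog '[[[0,0,-30],[0,0,0],1],[[0,0,-70],[0,0,0],1],[[0,0,-110],[0,0,0],1],[[0,10,-144],[0,0,1],1],[[-4,45,-144],[0,0,4],1],[[-8,82,-144],[0,0,8],1],[[-12,120,-144],[0,0,12],1],[[-16,158,-144],[0,0,16.8],1],[[-20,196,-144],[0,0,16.8],1],[[-24,234,-144],[0,0,16.8],1],[[-28,272,-144],[0,0,16.8],1],[[-32,310,-144],[0,0,16.8],1]]'; python3 -m jog '[[[-2,25,0],[0,0,0],1],[[10,50,0],[0,0,0],1],[[10,50,0],[0,0,0],1],[[10,50,0],[0,0,0],1],[[10,50,0],[0,0,0],1]]'
python3 - <<'E'
from h import *
s=snap('w9');print(s['position'],s['time_s'],s['force'])
c=wcam('w9'); im=np.load('pics/w9.npz')['im']
print("shaft",proj(c,np.array([.4119,.2612,.09])),"pins",proj(c,np.array([.415,.3058,.045])),proj(c,np.array([.4085,.217,.045])))
p=np.array(s['position']);R=np.array(s['tcp_rot'])
print("collar top",proj(c,p+[0,0,.0234]),"bottom",proj(c,p-[0,0,.0046]))
cv2.imwrite('pics/w9v.png',cv2.resize(im[40:300,130:390,::-1],None,fx=2.3,fy=2.3,interpolation=cv2.INTER_CUBIC))
E
```

```text
time_s: 17.35
position: [0.4764, 0.208, 0.1601]
tcp_rot: [[-0.996, 0.094, -0.001], [0.094, 0.996, -0.0], [0.001, -0.001, -1.0]]
force: [0.9, -1.2, -2.9]
opening: 0.372
time_s: 17.77
position: [0.4715, 0.2568, 0.1601]
tcp_rot: [[-0.996, 0.093, -0.001], [0.093, 0.996, -0.001], [0.001, -0.001, -1.0]]
force: [-1.1, 0.6, -1.2]
opening: 0.372
[0.4714962  0.25676435 0.16006249] 17.7667 [-1.09931451  0.61830449 -1.2353262 ]
shaft [261.36329703 122.41100821] pins [314.21383529 115.71229502] [209.16223558 117.87519294]
collar top [263.50367227 265.51477558] bottom [263.23365159 239.81459032]
```

View pics/w9v.png

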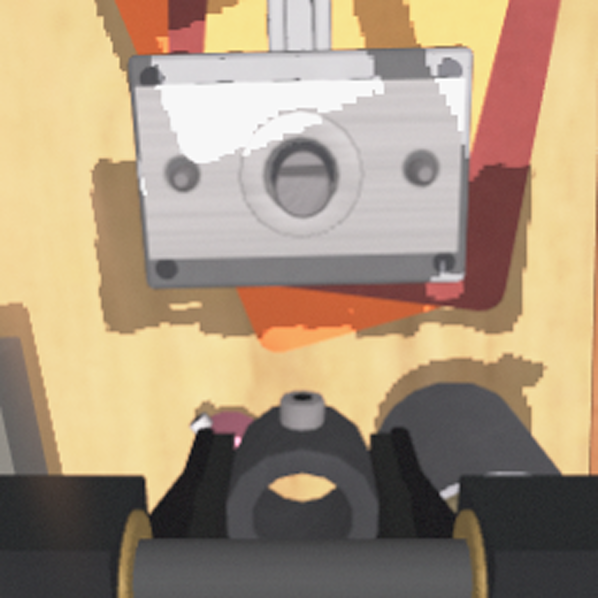

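Collar in hand: ring centred at about native column 262 with the screw at 261.5. Shaft at column 261.7 with the flat square to the tool. I'll work out the relative shift from this same view.

Run:
```python
from h import *
z=np.load('pics/w9.npz'); c=wcam('w9'); im=z['im']; R,p=z['R'],z['p']; g=im.mean(2)
tl=lambda q: ((q-p)@R*1e3).round(2)
zt=p[2]+.0234
def edge(v): # subpixel max gradients
    d=np.abs(np.diff(v.astype(float))); return d
L,Rr=plane(c,(229.1,259.5),zt),plane(c,(294.8,259.5),zt); print("collar L/R",tl(L),tl(Rr))
print("front",tl(plane(c,(262,235.7),zt)))
print("screw face centre? ",tl(plane(c,(261.5,212.4),zt-.014)))
print('col262 rows 195-262:',g[195:262,261].astype(int).tolist())
print('shaft col 261 rows 98-140',g[98:140,261].astype(int).tolist())
print('row 122 cols 240-284',g[122,240:284].astype(int).tolist())
print('row 128',g[128,240:284].astype(int).tolist())
```

```text
collar L/R [  3.33 -16.84 -23.38] [  3.37  15.25 -23.41]
front [ 16.14  -0.78 -23.39]
screw face centre?  [22.48 -1.01 -9.38]
col262 rows 195-262: [192, 191, 193, 191, 191, 192, 190, 190, 188, 188, 187, 188, 187, 189, 168, 117, 61, 33, 32, 91, 119, 142, 156, 157, 157, 159, 160, 162, 162, 161, 160, 138, 93, 63, 64, 60, 61, 61, 61, 65, 76, 83, 84, 83, 81, 80, 81, 79, 79, 80, 110, 171, 193, 195, 193, 191, 191, 191, 192, 193, 191, 193, 160, 95, 64, 63, 61]
shaft col 261 rows 98-140 [190, 163, 125, 110, 85, 87, 92, 110, 145, 163, 164, 164, 163, 150, 123, 116, 114, 116, 133, 155, 162, 160, 161, 162, 164, 164, 163, 163, 161, 159, 158, 159, 160, 161, 160, 144, 152, 192, 208, 207, 203, 199]
row 122 cols 240-284 [194, 197, 196, 197, 194, 170, 140, 141, 134, 125, 143, 158, 160, 159, 159, 160, 161, 163, 162, 160, 162, 164, 166, 164, 161, 161, 164, 164, 165, 163, 159, 154, 139, 123, 122, 128, 163, 191, 194, 195, 196, 194, 193, 195]
row 128 [196, 199, 200, 202, 204, 205, 206, 208, 202, 181, 144, 126, 143, 159, 160, 158, 156, 160, 163, 163, 160, 158, 159, 161, 161, 160, 159, 155, 151, 149, 145, 130, 156, 190, 200, 202, 200, 199, 198, 198, 196, 195, 195, 185]
```

Run:
```python
from h import *
z=np.load('pics/w9.npz'); c=wcam('w9'); R,p=z['R'],z['p']
tl=lambda q: ((q-p)@R*1e3).round(2)
print("flat",tl(plane(c,(261.2,114.3),.09)),"back",tl(plane(c,(261.2,133),.09)),"L/R",tl(plane(c,(250,122),.09)),tl(plane(c,(272.3,122),.09)))
print("exp axis",tl(np.array([.4119,.2612,.09])))
A=plane(c,(130+181/2.3,40+173/2.3),.045);B=plane(c,(130+421/2.3,40+166/2.3),.045);print("pins",tl(A),tl(B),np.linalg.norm(A-B),tl((A+B)/2))
print(bot.read_state()['position'])
```

```text
flat [65.35 -1.2  70.12] back [52.17 -1.19 70.11] L/R [59.98 -9.18 70.12] [59.98  6.72 70.11]
exp axis [59.69 -1.08 70.12]
pins [ 61.12 -45.65 115.16] [ 63.65  42.53 115.08] 0.08821790108021853 [ 62.38  -1.56 115.12]
[0.47182466 0.25637798 0.16021309]
```

```bash
python3 -m jog '[[[30,0,0],[0,0,0],1],[[61,0,0],[0,0,0],1],[[61,-0.4,0],[0,0,0],1],[[61,-0.4,25],[0,0,0],1],[[61,-0.4,50],[0,0,0],1],[[61,-0.4,58],[0,0,0],1],[[61,-0.4,58],[0,0,0],1],[[61,-0.4,58],[0,0,0],1]]'; python3 -m jog '[[[0,0,3],[0,0,0],1],[[0,0,6],[0,0,0],1],[[0,0,9],[0,0,0],1],[[0,0,12],[0,0,0],1],[[0,0,12],[0,0,0],1]]'
```

```text
time_s: 18.48
position: [0.4116, 0.2619, 0.1025]
tcp_rot: [[-0.995, 0.095, -0.001], [0.095, 0.995, -0.0], [0.001, -0.0, -1.0]]
force: [0.2, 0.9, -0.8]
opening: 0.372
time_s: 18.9
position: [0.411, 0.2625, 0.0903]
tcp_rot: [[-0.996, 0.094, -0.0], [0.094, 0.996, -0.0], [0.0, -0.0, -1.0]]
force: [0.5, -0.3, -2.5]
opening: 0.368
```

```bash
python3 -m jog '[[[0,0,3],[0,0,0],1],[[0,0,6],[0,0,0],1],[[0,0,9],[0,0,0],1],[[0,0,11],[0,0,0],1],[[0,0,11],[0,0,0],1]]'; python3 -m jog '[[[0,0,2],[0,0,0],1],[[0,0,4],[0,0,0],1],[[0,0,6],[0,0,0],1],[[0,0,8],[0,0,0],1],[[0,0,10],[0,0,0],1],[[0,0,12],[0,0,0],1],[[0,0,14],[0,0,0],1],[[0,0,14],[0,0,0],1]]'
```

```text
time_s: 19.32
position: [0.4108, 0.2625, 0.079]
tcp_rot: [[-0.996, 0.094, -0.001], [0.094, 0.996, -0.0], [0.001, -0.0, -1.0]]
force: [-0.3, -0.6, -1.9]
opening: 0.371
time_s: 19.98
position: [0.4109, 0.2624, 0.0651]
tcp_rot: [[-0.996, 0.094, -0.001], [0.094, 0.996, -0.0], [0.001, -0.0, -1.0]]
force: [-1.0, -0.5, -1.8]
opening: 0.372
```

```bash
python3 -m jog '[[[0,0,1],[0,0,0],1],[[0,0,2],[0,0,0],1],[[0,0,2],[0,0,0],1],[[0,0,2],[0,0,0],1]]';python3 -m jog '[[[0,0,1],[0,0,0],1],[[0,0,1],[0,0,0],1],[[0,0,1],[0,0,0],1]]'
```

```text
time_s: 20.32
position: [0.4112, 0.2626, 0.0635]
tcp_rot: [[-0.996, 0.094, 0.0], [0.094, 0.996, 0.0], [-0.0, 0.0, -1.0]]
force: [-0.3, 0.1, -0.3]
opening: 0.373
time_s: 20.57
position: [0.4113, 0.2626, 0.0626]
tcp_rot: [[-0.996, 0.094, 0.0], [0.094, 0.996, 0.0], [-0.0, 0.0, -1.0]]
force: [-0.5, -0.6, -1.2]
opening: 0.373
```

```bash
python3 -m jog '[[[0,0,0.7],[0,0,0],1],[[0,0,0.7],[0,0,0],1],[[0,0,0.7],[0,0,0],1]]';python3 -m jog '[[[0,0,0.7],[0,0,0],1],[[0,0,0.7],[0,0,0],1],[[0,0,0.7],[0,0,0],1]]'
```

```text
time_s: 20.82
position: [0.4113, 0.2626, 0.0626]
tcp_rot: [[-0.996, 0.094, 0.001], [0.094, 0.996, 0.0], [-0.001, 0.0, -1.0]]
force: [-0.7, -0.5, 5.7]
opening: 0.371
time_s: 21.07
position: [0.4113, 0.2626, 0.0625]
tcp_rot: [[-0.996, 0.094, 0.001], [0.094, 0.996, 0.0], [-0.001, 0.0, -1.0]]
force: [-1.5, -1.8, 10.7]
opening: 0.373
```

Contact at z = 0.0626, exactly the seated height computed from the pick. One last numeric check, then hand in.

Run:
```python
from h import *
s=snap('w10'); c=wcam('w10'); im=np.load('pics/w10.npz')['im']; w9=np.load('pics/w9.npz')['im']
a=im[200:240,225:300].mean(2); b=w9[200:240,225:300].mean(2)
r,_=cv2.phaseCorrelate(b.astype(np.float64),a.astype(np.float64)); print("collar/screw shift in hand since w9 (px)",r)
print("screw rows:",[im[212+k,240:286:2].mean(1).astype(int).tolist() for k in (0,8)])
print("shaft top px exp",proj(c,np.array([.4119,.2612,.09])),"col",im[225:275,261].mean(1).astype(int).tolist())
print(s['position'],s['force'],s['opening'],s['time_s'])
```

```text
collar/screw shift in hand since w9 (px) (0.38412065813111695, -0.1452890519971035)
screw rows: [[202, 201, 202, 203, 200, 201, 169, 117, 110, 48, 33, 32, 36, 113, 121, 171, 201, 201, 202, 204, 204, 207, 199], [208, 194, 86, 62, 59, 62, 114, 139, 155, 159, 164, 166, 166, 164, 151, 118, 64, 66, 65, 101, 189, 204, 206]]
shaft top px exp [260.8432422  271.35783018] col [167, 146, 96, 64, 64, 64, 65, 65, 64, 69, 77, 88, 88, 87, 84, 84, 84, 85, 85, 82, 90, 110, 120, 120, 121, 120, 121, 122, 121, 122, 120, 121, 121, 120, 120, 122, 124, 128, 139, 153, 161, 161, 163, 163, 162, 164, 166, 164, 164, 113]
[0.41132551 0.26259609 0.06253114] [-1.47617913 -1.82254872 10.73638886] 0.37310040906773495 21.0667
```

The collar hasn't slipped in the hand (under 0.4 px), and the shaft's top now shows inside the bore. Handing in.

```bash
python3 -c "
from rig import bot
print(bot.hand_in())"
```

```text
the job is handed in; nothing more can be done
None
```

The job was done in the order asked and handed in at about 21 s of the 67 s allowed. The hand-in reported no verdict.

- **Plate:** I lowered it over both pins and the shaft. It met the block at the expected height (TCP z 42.5 mm against 42.7 mm computed), and the close-up after release showed it flush with both pins through the holes.
- **Shaft:** The fingers closed to about 13 mm, so they were on the flat and not on the round part (18 mm). I turned the shaft by 41.7°. The wrist picture afterwards put the flat about 1–1.5° from square to the front, and I left that small error as it was.
- **Collar:** It slid down over the flat with no snag and stopped at the computed height (TCP z 62.6 mm). It is still gripped, with the screw over the flat and a downward push of about 10.7 N. The last wrist picture showed no slip in the grip (under 0.4 px).

**Disagreements:** Pin spacing in the later views came out 2 mm short (87.6 and 88.2 mm against 90). The shaft axis differed by about 1.3 mm between views. Both were small enough for the fit, and no check failed.

The tape roll, sanding block, thread spool and pink look-alikes were not part of any move, but I took no final picture of them.

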